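# Extend the dispensary shelf board to the gauge and hold it

## Task

The wooden shelf board on the white counter riser has to be extended so that a colleague can fit a leg under it: turn the black clamp knob clockwise as far as it goes, which swings its red stop arm clear of the board, then take the board's black pull and slide the board straight out along its guides until its front edge is level with the red pointer of the gauge post. That far out it would tip if let go, so finish while still holding it there in the gripper, still, level and with its rear part lying on the riser, and leave everything else on the counter where it is.

Things in the scene. Friction and masses are not known exactly. Their poses are not given: they have to be found in the camera images.
- riser: fixed white riser, 340 mm long (its x), 170 mm wide, deck 90 mm above the counter; origin on the counter, midway along, below the channel's centre line; z up. The board slides to its +x, where the deck ends at x = +170 mm. Two aluminium guides 16 mm high flank a channel 115 mm wide; the wide one (+y side) carries the clamp knob
- clamp (a joint): clamp knob angle, rad: 0 = locked (red stop arm points across the board), grows clockwise seen from above, ends at 1.45 = free (arm lies back along the guide). Starts at 0 to 0.15. Stiff (about 0.05 N m), stays where left. While locked, the arm stops the board's cleat after 25 to 60 mm of outward travel; pulling harder does not open it
- clamp_grip (a point): grip point on the knob's vertical axis, 140 mm up, at riser x +20, y +74 mm. Upright black bar, 12 mm thick, 40 mm long, from 120 to 156 mm above the counter; at joint 0 its length lies along riser y, its thickness along riser x; turns with the knob. The red arm below it (108 to 118 mm up, 12 mm wide) reaches 38 mm from the axis, at joint 0 towards riser -y
- board: loose wooden board 320 mm long (its x, outward), 110 mm wide, 12 mm thick, 0.25 to 0.5 kg, on the riser's deck; origin at the centre of its underside. Carries the pull and, 85 mm behind its middle, an aluminium cleat (18 x 84 mm, 22 mm high) that the stop arm catches. White-striped front edge, at first 25 to 50 mm beyond the deck; let go beyond about 155 mm it tips
- board_pull (a point): centre of the black pull, an upright block fixed on the board: 18 mm along the board's x, 44 mm along its y, 44 mm high (from 102 to 146 mm above the counter); this point is half-way up, 40 mm behind the board's front edge and on its centre line
- board_front (a point): middle of the board's front edge, at its upper face, 102 mm above the counter; its x points outward
- gauge: fixed gauge post on the riser's -y side: steel rod 12 mm thick, 108 mm tall, on a dark round base 48 mm across; origin at its foot, axes parallel to the riser's. A red pointer blade (8 mm along x, top 102 mm above the counter) reaches 40 mm from the rod's axis along +y, ending 15 mm short of the board's side
- gauge_tip (a point): middle of the red pointer's blunt end, at the height of the board's upper face; its axes are the riser's. The board's front edge must come level with it along x; this is 180 to 230 mm beyond the deck's end
- leg: bystander: bare aluminium support leg, upright cylinder 32 mm across, 89 mm tall; origin at its foot
- amber_jar: bystander: amber jar with black cap, 64 mm across, 85 mm tall; origin at its foot
- ointment_jar: bystander: small white jar, 60 mm across, 60 mm tall; origin at its foot
- wash_bottle: bystander: blue bottle with white cap, 64 mm across, 170 mm tall; origin at its foot
- mortar: bystander: white ceramic bowl, 110 mm across, 60 mm tall; origin at its foot
- spatula: bystander: spatula with black handle lying on the counter, 200 mm long
- carton: bystander: cardboard carton 70 x 110 x 50 mm; origin at the centre of its underside
There are look-alikes about, which are no part of the job. What is shaped like the gauge but blue is not meant.

How it is judged:
By the outcome, as a careful person would: the job done as asked, in the order asked, and still so for the second after the job is handed in, while the arm keeps its last pose, push and grip.
It also fails if it takes over 48 s, if anything falls off the work surface, if the arm or the gripper's body presses on something with over 40 N, if the wrist force passes 120 N, or if a joint passes its speed limit or range.

## Robot

A 6-joint arm with a two-finger parallel gripper is mounted at the origin on the work surface. World frame = base frame: x ahead of the robot, y to its left, z up, the work surface at z = 0. Lengths are in mm, angles in rad, forces in N, time in s.
With the tool pointing down it reaches from about 275 to 850 mm from the base axis. Payload 19 kg.
Tool frame: the origin (TCP) lies between the finger pads; the fingertips stand 14 mm ahead of it and the grasp point (between the pads) lies 5 mm behind it; z points along the fingers, y is the line along which they close (so a half turn about z gives the same grasp; the last joint's range is limited). The gripper opens to 85 mm and grips with 20 to 120 N. Pads are 22 mm wide; open, the fingers measure 114 mm over their backs; the gripper's body (76 mm by 85 mm) begins 54 mm behind the grasp point. The pads swing forward as they close: fully open they stand 13 mm farther back than shut.
Start: joints at [0.99, 0.15, 1.437, -0, 1.554, -0.134], TCP at [248.447, 518.523, 245.267] pointing down, gripper open.
Joint ranges: [-2.8, 2.8], [-0.68, 2.1], [0.12, 2.68], [-1.39, 4.53], [0.16, 2.79], [-2.81, 2.81]. Speed limits (rad/s): [1.89, 1.89, 2.22, 3.01, 3.01, 3.01].

## Interface

Orientations are given as a rotation vector (axis times angle).
In Python, from rig import ctrl gives the robot as it stands. Calls block until the motion is done:
- ctrl.reach(position, orientation): joint-space move of the TCP to a pose.
- ctrl.move_l(position, rotation=None, velocity=150): straight line of the TCP; rotation=None keeps the orientation; velocity is the mean speed in mm/s.
- ctrl.goto_joints(angles): joint-space move.
- ctrl.grip(opening, f_grip=None): finger opening in mm; f_grip is the grip in N (None keeps the last); returns when the fingers have stopped.
- ctrl.dwell(seconds).
- ctrl.ik(position, orientation): joint angles nearest the present ones, or None.
- ctrl.grab_frame(name): name is "side" or "top" or "wrist"; returns the picture (480x640x3 uint8, blue, green, red); there is no depth.
- ctrl.camera_params(name): a dict with "fov_y" (degrees; the focal length in pixels is half the picture's height over the tangent of half this angle, whatever the lens; pixels are square), "cx", "cy" (the principal point, pixels), "position" and "orientation" of the camera in the world; the wrist camera has in their place "T_tool_cam" (4x4, takes a point from camera to tool coordinates, whose origin is the TCP and whose axes are the flange's). Camera axes: x right, y up, looking along -z (the intrinsics and any distortion apply to the point x, -y, -z); pixel columns grow to the right and rows downward; lengths in mm; the calibration is good to about 2 mm. A picture is of the moment at which its call begins: read the wrist's pose just before it. camera_params takes no time and is no camera call.
A pose or a line that the arm cannot do raises ctrl.PlanningError and nothing moves.
- ctrl.hand_in(): hands the job in; it is judged then, once.
Readings, each from a call of its own:
- ctrl.get_time_s(): time.
- ctrl.get_joints(): joint angles.
- ctrl.get_dq(): joint speeds.
- ctrl.get_tau(): joint torques, N m.
- ctrl.get_tcp_pos(): TCP position.
- ctrl.get_tcp_rot(): TCP orientation.
- ctrl.get_contact_force(): force on the tool from outside, world axes, zero at the start.
- ctrl.get_moment(): the same for the moment, N m.
- ctrl.get_grip_width(): finger opening in mm.
- ctrl.get_gripper_force(): force on a finger pad.
Only numpy, scipy, OpenCV 4.12 (cv2) and the standard library are available. Lean on these libraries where they do the work, as an engineer would, in place of code of your own. Each camera call takes 0.05 s, during which the arm holds its last target. There are 200 camera calls.

## Working session

There is one attempt and no reset: what is moved stays moved. The work goes in short steps, each a Python script; the robot and the scene stay as the last script left them, time stands still between calls to the robot, and variables do not carry over. Pictures are saved under pics/ and viewed, at most 10 in all, crops included, and the job is handed in when it is done.

```bash
ls; mkdir -p pics; python3 - <<'E'
from rig import ctrl
import cv2
for n in("top","side","wrist"):
    cv2.imwrite(f"pics/{n}0.png",ctrl.grab_frame(n)); print(n,ctrl.camera_params(n))
print(ctrl.get_tcp_pos(),ctrl.get_tcp_rot(),ctrl.get_time_s())
E
```

```text
pics
top {'fov_y': 42.82927198094553, 'cx': 332.83258804946894, 'cy': 237.56074178156706, 'position': array([ 240.36425754,    2.01047307, 1790.51313418]), 'orientation': array([ 0.1493241 , -0.13663984, -1.55173224])}
side {'fov_y': 42.614239141030446, 'cx': 317.7650243857927, 'cy': 235.9984819278483, 'position': array([-135.79267219, 1232.8778548 , 1253.11853547]), 'orientation': array([ 0.29979466, -1.12787436, -2.40704534])}
wrist {'fov_y': 65.89235625351996, 'cx': 315.8052176722396, 'cy': 232.72894887180485, 'T_tool_cam': array([[-1.50879336e-03,  9.47402676e-01,  3.20040455e-01,
         8.24947792e+01],
       [ 9.99998842e-01,  1.49338151e-03,  2.93581559e-04,
        -3.57295301e-01],
       [-1.99802543e-04,  3.20040527e-01, -9.47403832e-01,
        -1.28190820e+02],
       [ 0.00000000e+00,  0.00000000e+00,  0.00000000e+00,
         1.00000000e+00]])}
[248.37216703 518.42053727 244.83590825] [-6.96014029e-01 -3.06318994e+00  1.33912320e-03] 0.15
```

View pics/top0.png

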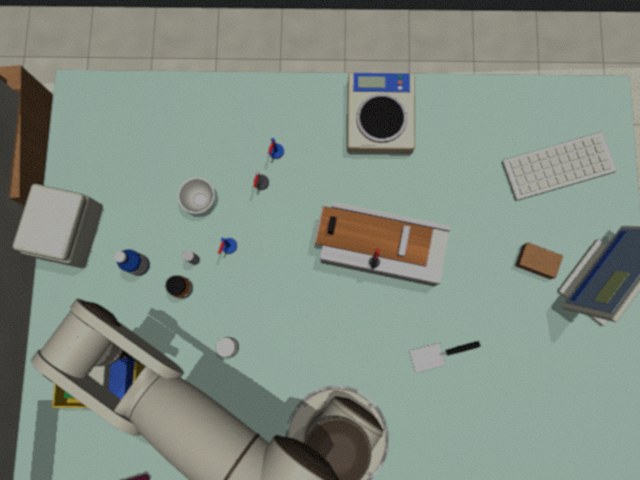

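View pics/side0.png

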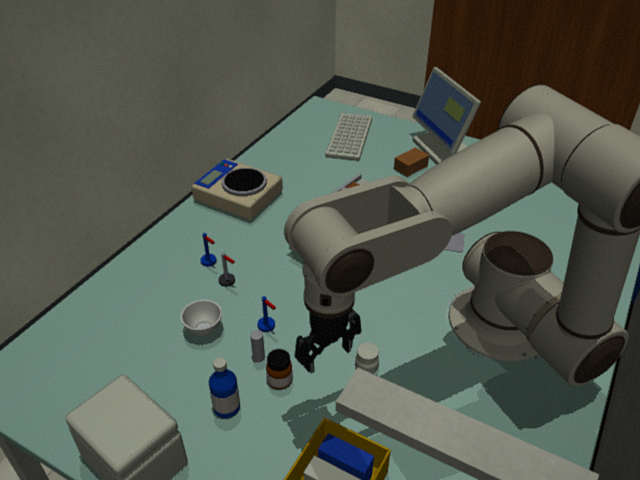

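The top view shows the riser and board at about (382,242), with the knob at (375,258) and the pull at (332,225). There are three gauge-like posts: (275,150) on a blue base, (262,182) on a dark base and (228,245) on a blue base. Only the one at (262,182) has the dark base and steel rod, so I'll confirm it in a crop.

```bash
cat > h.py <<'E'
from rig import ctrl
import numpy as np, cv2
from scipy.spatial.transform import Rotation as R
def cam(n):
    c=ctrl.camera_params(n); f=240/np.tan(np.radians(c['fov_y'])/2)
    if n=="wrist":
        T=np.eye(4); T[:3,:3]=R.from_rotvec(ctrl.get_tcp_rot()).as_matrix(); T[:3,3]=ctrl.get_tcp_pos()
        T=T@c['T_tool_cam']; M,p=T[:3,:3],T[:3,3]
    else: M,p=R.from_rotvec(c['orientation']).as_matrix(),np.array(c['position'])
    return dict(f=f,c=(c['cx'],c['cy']),M=M,p=p)
def ray(k,uv):
    d=k['M']@np.array([(uv[0]-k['c'][0])/k['f'],-(uv[1]-k['c'][1])/k['f'],-1]); return k['p'],d/np.linalg.norm(d)
def plane(k,uv,z):
    p,d=ray(k,uv); return p+d*(z-p[2])/d[2]
def tri(rays):   # closest point to rays, rms miss
    A=sum(np.eye(3)-np.outer(d,d) for p,d in rays); b=sum((np.eye(3)-np.outer(d,d))@p for p,d in rays)
    x=np.linalg.solve(A,b); return x,max(np.linalg.norm(np.cross(x-p,d)) for p,d in rays)
def down(a):     # tool down, tool y at heading a (rad), camera on the -90deg-ish side
    y=np.array([np.cos(a),np.sin(a),0]); z=np.array([0,0,-1.]); return R.from_matrix(np.c_[np.cross(y,z),y,z]).as_rotvec()
E
python3 - <<'E'
from h import *
k=cam("top")
for n,uv,z in [("knob",(375,261),140),("pull",(332,225),130),("gauge",(262,182),0),("tip",(257,183),102),("deck corner",(320,262),90),("corner2",(441,281),90)]: print(n,plane(k,uv,z).round())
im=cv2.imread("pics/top0.png")[130:290,180:460]; cv2.imwrite("pics/crop1.png",cv2.resize(im,(784,448),interpolation=2))
print(down(1.12))
E
```

```text
knob [481. -98. 140.]
pull [582.  21. 130.]
gauge [739. 236.   0.]
tip [707. 237. 102.]
deck corner [484.  53.  90.]
corner2 [ 435. -285.   90.]
[0.70212859 3.06212669 0.        ]
```

View pics/crop1.png

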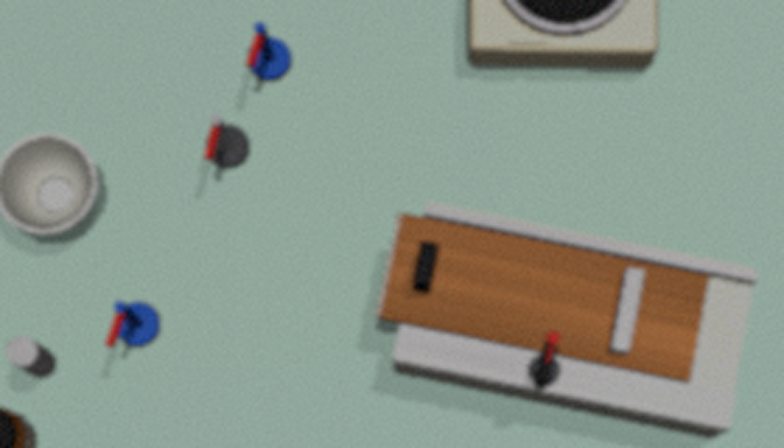

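The crop confirms it. The post with the dark base and steel rod (crop (228,146), image (262,182)) is the gauge, and the other two are blue look-alikes. Next I'll take two wrist views.

```bash
python3 - <<'E'
from h import *
import pickle
K=[]
for i,p in enumerate([(590,110,380),(600,0,340)]):
    ctrl.reach(p,down(1.427)); ctrl.dwell(.2)
    k=cam("wrist"); im=ctrl.grab_frame("wrist"); cv2.imwrite(f"pics/w{i}.png",im); K.append(k)
    print(ctrl.get_time_s(),ctrl.get_joints(),ctrl.get_contact_force())
pickle.dump(K,open("K.pkl","wb"))
E
```

```text
2.3833 [ 5.68051094e-02  1.98468847e-01  1.11366887e+00 -8.33733412e-06
  1.82955101e+00 -1.37084646e+00] [ 0.28966406 -0.65491476  0.28450489]
3.175 [-1.26913409e-01  1.91121629e-01  1.20092520e+00  8.28841990e-05
  1.74883775e+00 -1.55514225e+00] [-0.82286398 -0.12191512  0.33184664]
```

View pics/w0.png

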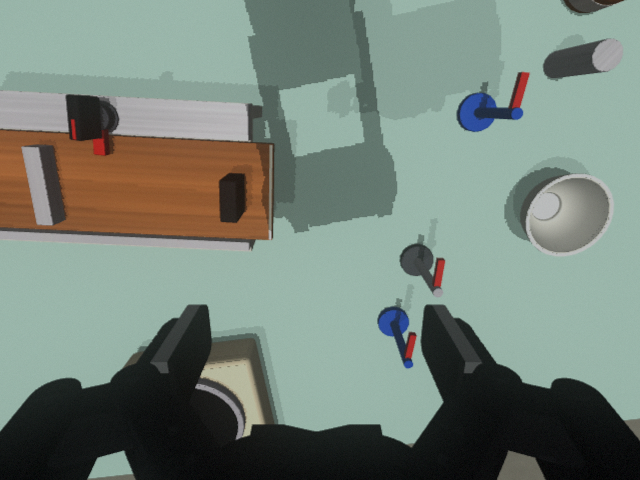

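View pics/w1.png

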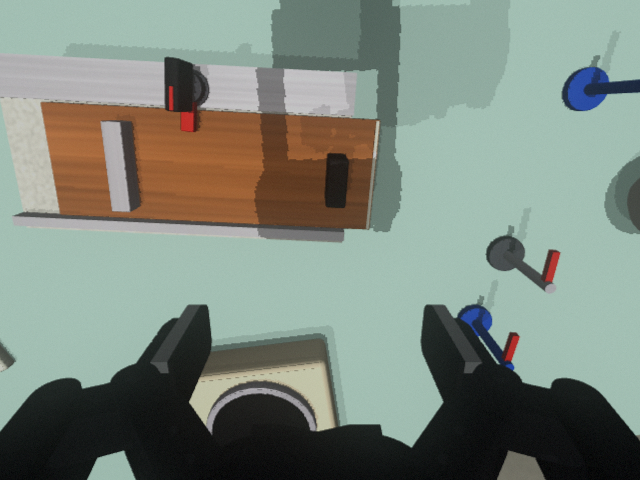

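In w0 the knob bar is at (85,117), the pull at (232,197), the front edge at (272,143)–(272,238) and the true gauge's pointer at (439,275). In w1 they are at (178,84), (337,180), (378,120)–(370,228) and (551,268). I'll enlarge them to get the corners.

```bash
python3 - <<'E'
import cv2,numpy as np
rows=[]
for n,cs in (("w0",[(88,122),(238,195),(432,272)]),("w1",[(182,92),(345,180),(540,266)])):
    im=cv2.imread(f"pics/{n}.png"); t=[]
    for (u,v) in cs:
        c=im[v-33:v+33,u-33:u+33]; c=(255*(c/255.)**.5).astype(np.uint8)
        c=cv2.resize(c,(264,264),interpolation=0); 
        for q in range(0,66,10): cv2.line(c,(q*4,0),(q*4,4),(255,255,0)); cv2.line(c,(0,q*4),(4,q*4),(255,255,0))
        t.append(c)
    rows.append(np.hstack(t))
cv2.imwrite("pics/c2.png",np.vstack(rows))
E
```

```text
(no output)
```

View pics/c2.png

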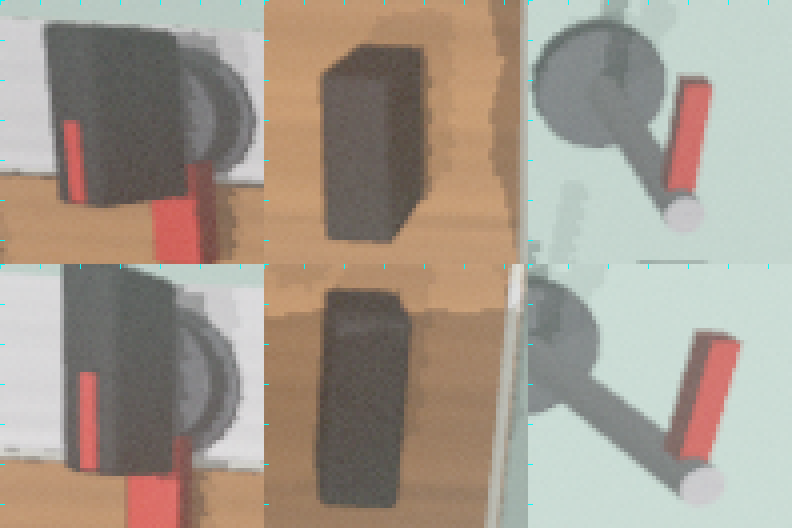

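```bash
python3 - <<'E'
from h import *
import pickle
K=pickle.load(open("K.pkl","rb"))
P={"pull":((228.25,201.5),(336.75,184.75),146),"knob":((73.9,117.7),(171.3,83.8),156),"tip":((441.25,259.75),(555.75,251.9),102),
"frontA":((274,143),(379.5,121),102),"frontB":((272,239),(371,229),102)}
for n,(a,b,z) in P.items():
    x,e=tri([ray(K[0],a),ray(K[1],b)]); print(n,x.round(1),round(e,1),plane(K[0],a,z).round(1),plane(K[1],b,z).round(1))
# edges of wide guide / narrow guide for heading: line fit on bright-white vs wood
for i in (0,1):
    im=cv2.imread(f"pics/w{i}.png"); hsv=cv2.cvtColor(im,cv2.COLOR_BGR2HSV)
    m=((hsv[...,0]<18)&(hsv[...,1]>90)&(hsv[...,2]>50)).astype(np.uint8); m[320:]=0
    for edge in ("min","max"):
        pts=[]
        for u in range(130 if i==0 else 200,250 if i==0 else 320,4):
            v=np.flatnonzero(m[:,u]); 
            if len(v): pts.append(plane(K[i],(u,(v.min()-.5 if edge=="min" else v.max()+.5)),102)[:2])
        pts=np.array(pts,np.float32); l=cv2.fitLine(pts,cv2.DIST_HUBER,0,.01,.01).ravel(); print(i,edge,np.arctan2(l[1],l[0]),l[2:])
E
```

```text
pull [584.9  21.5 143.1] 0.5 [583.7  22.3 146. ] [584.8  21.4 146. ]
knob [484.6 -97.9 153.9] 0.2 [485.  -96.5 156. ] [484.6 -97.2 156. ]
tip [699.9 245.5 100.1] 0.2 [698.8 244.9 102. ] [699.1 244.3 102. ]
frontA [538.6  71.7  93.7] 0.9 [537.1  72.7 102. ] [539.1  70.5 102. ]
frontB [643.   51.6 106.8] 0.5 [644.1  50.8 102. ] [645.3  52.1 102. ]
0 min 1.377074 [522.24915   -4.747034]
0 max 1.3769611 [626.4255   -44.965538]
1 min 1.374833 [515.42505  -42.111248]
1 max 1.3812116 [622.78314  -63.216198]
```

```bash
python3 - <<'E'
from h import *
import pickle
K=pickle.load(open("K.pkl","rb"))
a,b=plane(K[0],(71.9,95.75),156),plane(K[0],(75.9,139.6),156); H=1.378
d=(b-a)[:2]; th=H-np.pi/2-np.arctan2(d[1],d[0]); th=(H-np.pi/2)-np.arctan2(d[1],d[0]); print("theta0",th,np.linalg.norm(d))
th=float(np.clip(th,0,.12)); c=np.array([484.8,-97.2])
def st(s): print(s,round(ctrl.get_time_s(),2),np.round(ctrl.get_contact_force(),1),np.round(ctrl.get_moment(),2),round(ctrl.get_grip_width(),1),np.round(ctrl.get_tcp_pos(),1))
ctrl.reach((*c,220),down(H-th)); ctrl.grip(50,25); ctrl.move_l((*c,138),velocity=120); st("down")
ctrl.grip(0,25); st("grip")
f=ctrl.get_contact_force()
if np.linalg.norm(f[:2])<15:
    for t in np.r_[np.linspace(th,1.45,5)[1:],1.49]:
        ctrl.move_l((*c,138),down(H-t),velocity=60); st(round(t,2))
E
```

```text
theta0 0.06471862193642319 38.30035520488108
down 5.24 [ 0.6 -0.4  0.4] [-0.05  0.03  0.03] 50.2 [485.1 -97.3 138.7]
grip 5.67 [-2.1 -1.8  6.8] [-0.3   0.34 -0.08] 11.4 [485.  -97.4 138.5]
0.41 6.17 [-1.  -0.8  6.4] [-0.08  0.21 -0.02] 11.6 [485.  -97.3 138.5]
0.76 6.67 [-0.2  0.2  4.3] [ 0.08 -0.06 -0.03] 11.6 [485.2 -97.2 138.6]
1.1 7.17 [1.8 1.2 5.2] [ 0.2  -0.35 -0.02] 11.5 [485.3 -97.1 138.5]
1.45 7.67 [5.3 1.5 5.2] [ 0.29 -0.76 -0.07] 11.5 [485.4 -97.2 138.5]
1.49 7.92 [5.6 2.2 5.5] [ 0.21 -0.71  0.83] 11.7 [485.4 -97.2 138.6]
```

The moment jumps at the end, so the knob has reached its stop. I'll release it, look once, and refine the pull.

```bash
python3 - <<'E'
from h import *
import pickle
H=1.378
ctrl.move_l(ctrl.get_tcp_pos(),down(H-1.455),velocity=60)
ctrl.grip(45); ctrl.move_l((485,-97.2,220),velocity=150)
ctrl.reach((600,10,290),down(H)); ctrl.dwell(.2)
k=cam("wrist"); im=ctrl.grab_frame("wrist"); cv2.imwrite("pics/w2.png",im); pickle.dump(k,open("K2.pkl","wb"))
print(ctrl.get_time_s())
c=(255*(im/255.)**.6).astype(np.uint8); cv2.imwrite("pics/w2g.png",c)
E
```

```text
10.6833
```

View pics/w2g.png

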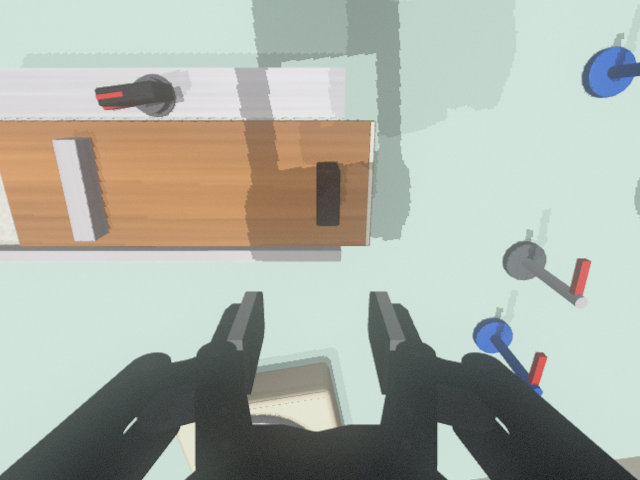

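The knob is fully turned: the arm lies back along the guide at (130,96). The pull's top centre is at (328,196) and the front edge runs (374,121)–(368,245). I'll grasp with the tool half-turned, so the wrist camera sits on the gauge side and can see the edge and the pointer together.

```bash
python3 - <<'E'
from h import *
import pickle
k=pickle.load(open("K2.pkl","rb")); H=1.378
p=plane(k,(328,195),145); fr=(plane(k,(374,121.5),102)+plane(k,(368.5,245),102))/2
ex=np.array([np.cos(H),np.sin(H)]); ey=np.array([-ex[1],ex[0]])
print(p,fr,fr[:2]-40*ex)
c=(p[:2]+fr[:2]-40*ex+np.array([584.5,21.7]))/3; print(c)
def st(s): print(s,round(ctrl.get_time_s(),2),np.round(ctrl.get_contact_force(),1),np.round(ctrl.get_moment(),2),round(ctrl.get_grip_width(),1),np.round(ctrl.get_tcp_pos(),1))
ctrl.reach((*c,210),down(H-np.pi)); ctrl.grip(50,60); ctrl.move_l((*c,123),velocity=100); st("down")
ctrl.grip(0,60); st("grip")
t=ctrl.get_tcp_pos()
for s in (40,100,165):
    ctrl.move_l((*(c+s*ex),123),velocity=60); f=ctrl.get_contact_force(); st(s); print("along/lat",f[:2]@ex,f[:2]@ey)
    if np.linalg.norm(f)>35: break
ctrl.dwell(.2); kk=cam("wrist"); im=ctrl.grab_frame("wrist"); pickle.dump((kk,c),open("K3.pkl","wb"))
cv2.imwrite("pics/w3.png",(255*(im/255.)**.7).astype(np.uint8))
E
```

```text
[581.56893456  22.14906943 145.        ] [591.41205558  59.59150972 102.        ] [583.74788927  20.33261831]
[583.27227461  21.39389592]
down 14.7 [ 0.4  0.2 -0.2] [-0.01  0.03 -0.07] 50.3 [583.6  21.4 123.7]
grip 15.09 [-1.1  0.8  6.4] [ 0.08  0.12 -0.05] 17.5 [583.5  21.4 123.6]
40 15.91 [0.  0.6 5.9] [ 0.05  0.03 -0.  ] 17.3 [591.3  60.7 123.6]
along/lat 0.5503068193445892 0.07934273549897289
100 17.06 [-0.9 -1.8  6. ] [-0.71  0.17  0.01] 17.5 [602.6 119.6 123.3]
along/lat -1.9298653737363902 0.5099986538495491
165 18.29 [-1.1  2.9  2.5] [-0.12  0.1  -0.05] 17.3 [614.9 183.6 123.1]
along/lat 2.638483074432473 1.59192752917875
```

View pics/w3.png

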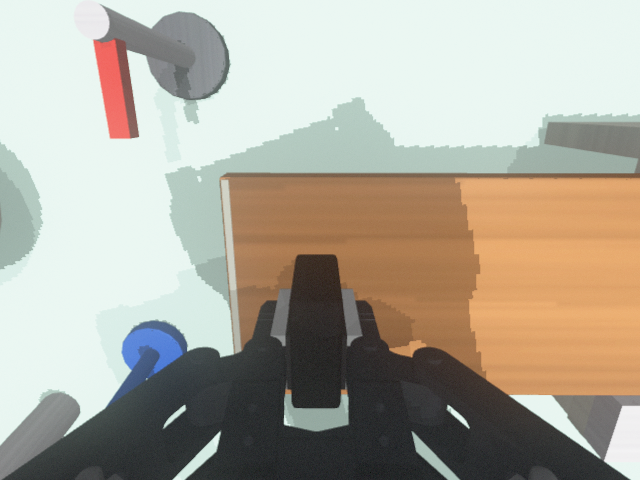

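w3 shows the board held, its front corner at (222,178), and the red pointer's blunt end at (110–137,138). I'll measure the remaining gap along the riser's x, finish the slide, and check again.

```bash
cat > gap.py <<'E'
from h import *
H=1.378; ex=np.array([np.cos(H),np.sin(H)])
def gap(k,im,zb=102,verbose=True):
    hsv=cv2.cvtColor(im,cv2.COLOR_BGR2HSV)
    red=(((hsv[...,0]<6)|(hsv[...,0]>174))&(hsv[...,1]>170)&(hsv[...,2]>90)).astype(np.uint8)
    red[240:]=0
    n,l,s,_=cv2.connectedComponentsWithStats(red); i=1+np.argmax(s[1:,4]); v,u=np.nonzero(l==i)
    vb=v.max()-2; uu=u[v==vb]; tip=((uu.min()+uu.max())/2,v.max()+.5)
    # front edge: leftmost strong step background->board, rows below corner
    g=cv2.GaussianBlur(im,(3,3),0).astype(float); pts=[]
    wood=((hsv[...,0]<18)&(hsv[...,1]>100)).astype(np.uint8); wood[np.asarray(l==i)]=0
    n,l2,s2,_=cv2.connectedComponentsWithStats(wood); w=l2==1+np.argmax(s2[1:,4])
    r0=np.flatnonzero(w.any(1)).min()
    for r in range(r0+10,r0+90,3): pts.append((np.flatnonzero(w[r]).min(),r))
    X=np.array([plane(k,p,zb)[:2] for p in pts]); t=plane(k,tip,102)[:2]
    q=X@ex
    if verbose: print("tip",tip,t,"edge px",pts[0],pts[-1],"edge x",q.mean(),q.std(),"gap",t@ex-q.mean())
    return t@ex-q.mean(), tip, pts
E
python3 - <<'E'
from gap import *
import pickle
k,c=pickle.load(open("K3.pkl","rb")); im=cv2.imread("pics/w3.png")
gap(k,im)
for r in (200,240): print(im[r,212:242].tolist()[::2])
a,b=plane(k,(221.5,178),102),plane(k,(123,138),102); print((b-a)[:2]@ex)
E
```

```text
Traceback (most recent call last):
  File "gap.py", line 7, in gap
    n,l,s,_=cv2.connectedComponentsWithStats(red); i=1+np.argmax(s[1:,4]); v,u=np.nonzero(l==i)
                                                       ~~~~~~~~~^^^^^^^^^
ValueError: attempt to get argmax of an empty sequence
```

```bash
sed -i 's/hsv\[...,1\]>170/hsv[...,1]>120/' gap.py; python3 - <<'E'
from gap import *
import pickle
k,c=pickle.load(open("K3.pkl","rb")); im=cv2.imread("pics/w3.png")
gap(k,im)
for r in (200,240): print([tuple(x) for x in im[r,214:242:2].tolist()])
a,b=plane(k,(221.5,178),102),plane(k,(123,138),102); print((b-a)[:2]@ex)
E
```

```text
tip (np.float64(119.5), np.float64(137.5)) [699.62984694 245.19734614] edge px (np.int64(234), 184) (np.int64(236), 262) edge x 332.8038408893004 0.3566928306622737 gap 41.90254633993845
[(190, 199, 178), (190, 200, 180), (189, 199, 177), (184, 194, 175), (154, 175, 188), (195, 209, 208), (196, 209, 208), (199, 212, 209), (124, 149, 176), (100, 131, 171), (99, 132, 170), (99, 131, 170), (96, 130, 170), (96, 129, 170)]
[(190, 199, 179), (191, 199, 178), (188, 199, 177), (187, 197, 176), (188, 198, 177), (142, 159, 159), (183, 196, 199), (198, 209, 206), (194, 206, 205), (172, 184, 184), (91, 122, 160), (90, 123, 159), (86, 119, 159), (87, 121, 159)]
37.328004084619465
```

```bash
python3 - <<'E'
from gap import *
import pickle
k,c=pickle.load(open("K3.pkl","rb"))
ctrl.move_l((*(c+201.5*ex),123),velocity=50); ctrl.dwell(.3)
k=cam("wrist"); im=ctrl.grab_frame("wrist"); pickle.dump((k,c),open("K4.pkl","wb")); cv2.imwrite("pics/w4.png",im)
print(ctrl.get_time_s(),ctrl.get_contact_force(),ctrl.get_moment(),ctrl.get_tcp_pos())
c=(255*(im[100:250,130:330]/255.)**.7).astype(np.uint8); c=cv2.resize(c,(800,600),interpolation=0)
for q in range(0,200,10): cv2.line(c,(q*4,0),(q*4,6),(255,0,0)); cv2.line(c,(0,q*4),(6,q*4),(255,0,0))
cv2.imwrite("pics/c4.png",c)
E
```

```text
19.775 [0.60506186 3.84365077 2.10738448] [ 0.11659721 -0.06185735 -0.03079156] [621.90449642 219.11785633 123.04154305]
```

View pics/c4.png

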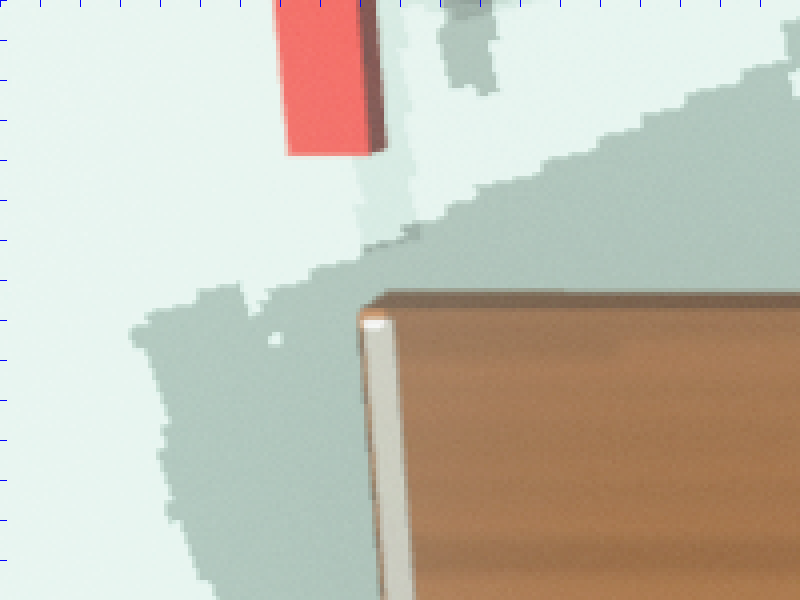

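The crop shows the pointer's top end at (202–222.5,138.7) and the board's front edge running from (220,178) to (225.2,250), so the edge is a few mm short.

```bash
python3 - <<'E'
from gap import *
import pickle
k,c=pickle.load(open("K4.pkl","rb"))
t=plane(k,(212.4,138.7),102); a=plane(k,(220.1,178),102); b=plane(k,(225.2,250),102)
bl=plane(k,(198.8,100),102)-plane(k,(202.2,138.7),102)
print(t,a,b,"yaw of edge",np.arctan2(*(b-a)[[1,0]])-np.pi,"blade",np.arctan2(bl[1],bl[0]),H-np.pi/2)
mid=a[:2]+55*(b-a)[:2]/np.linalg.norm((b-a)[:2]); g=(t[:2]-mid)@ex; print("gap",g,(t-a)[:2]@ex, (t-a)[:2]@[-ex[1],ex[0]])
E
```

```text
[699.12369512 245.05357011 102.        ] [683.59705865 246.34321692 102.        ] [652.96262883 252.77156513 102.        ] yaw of edge -0.20683955562549672 blade -0.20242044197253176 -0.19279632679489667
gap 0.936863306064306 1.709215504940732 -15.486065061429846
```

```bash
python3 - <<'E'
from gap import *
import pickle
k,c=pickle.load(open("K4.pkl","rb"))
def st(): print(round(ctrl.get_time_s(),2),np.round(ctrl.get_contact_force(),1),np.round(ctrl.get_moment(),2),np.round(ctrl.get_tcp_pos(),2),R.from_rotvec(ctrl.get_tcp_rot()).as_matrix()[2].round(4),ctrl.get_grip_width())
st()
ctrl.move_l((*(c+202.9*ex),123.5),velocity=20); ctrl.dwell(.5); st()
k=cam("wrist"); im=ctrl.grab_frame("wrist"); pickle.dump((k,c),open("K5.pkl","wb")); cv2.imwrite("pics/w5.png",im)
c=(255*(im[100:250,130:330]/255.)**.7).astype(np.uint8); c=cv2.resize(c,(800,600),interpolation=0); cv2.imwrite("pics/c5.png",c)
E
```

```text
19.77 [0.6 3.8 2.1] [ 0.12 -0.06 -0.03] [621.9  219.12 123.04] [ 1.e-04 -2.e-04 -1.e+00] 16.986911847074758
20.52 [-0.2 -2.4 -1.6] [-0.37 -0.03 -0.04] [622.12 220.51 123.45] [-1.e-04  0.e+00 -1.e+00] 17.21928903482047
```

View pics/c5.png

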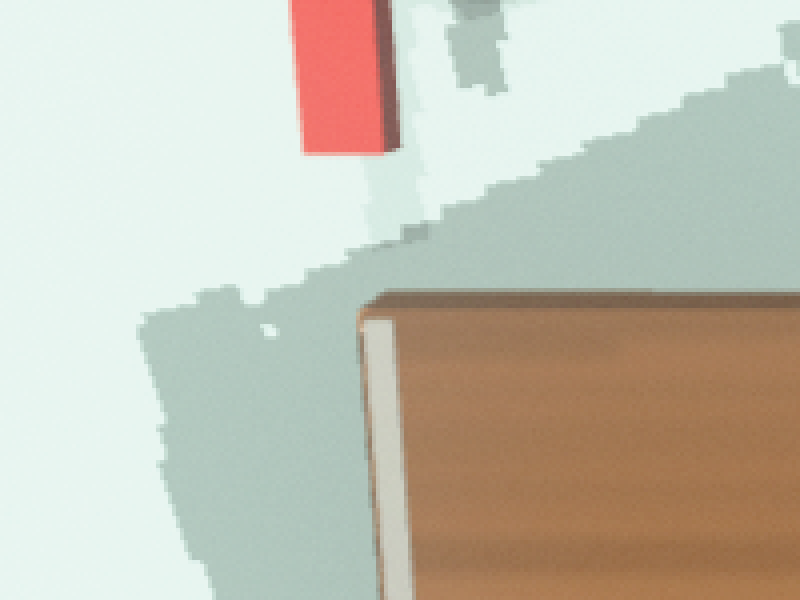

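The pointer's midline, extended to the board, passes about 1 px from the front edge, which leaves the board roughly 0.4 mm short. I'll make that last trim and hand in.

```bash
python3 - <<'E'
from gap import *
import pickle
k,c=pickle.load(open("K5.pkl","rb"))
ctrl.move_l((*(c+203.3*ex),123.5),velocity=10); ctrl.dwell(1)
print(ctrl.get_time_s(),ctrl.get_tcp_pos(),ctrl.get_contact_force(),np.abs(ctrl.get_dq()).max(),ctrl.get_grip_width())
print(ctrl.hand_in())
E
```

```text
21.825 [622.22956587 220.97485274 123.51638514] [ 0.07021868 -0.23249124 -1.35038756] 0.002270026727990753 17.240413023346715
the job is handed in; nothing more can be done
None
```

The knob is turned to its stop and the board is slid out about 203 mm, to within about 1 mm of the red pointer by the last camera check. I handed it in at about 22 s with the gripper holding the board still and, going by the tool's height and tilt, level. I did not take a final look at its rear end or at the other items on the counter.

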